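# Scrap the spent filter in the pedal bin

## Robot

A 7-joint arm with a two-finger parallel gripper is mounted at the origin on the work surface. World frame = base frame: x ahead of the robot, y to its left, z up, the work surface at z = 0. Lengths are in m, angles in rad, forces in N, time in s.
With the tool pointing down it reaches from about 0.375 to 0.925 m from the base axis. Payload 3.1 kg.
Tool frame: the origin (TCP) lies between the finger pads; the fingertips stand 22 mm ahead of it and the grasp point (between the pads) lies 3 mm ahead of it; z points along the fingers, x is the direction in which the jaws open and shut, and the axes are right-handed (so a half turn about z gives the same grasp; the last joint's range is limited). The gripper opens to 85 mm and grips with 20 to 120 N. Pads are 22 mm wide; open, the fingers measure 114 mm over their backs; the gripper's body (76 mm by 85 mm) begins 54 mm behind the grasp point. The pads swing forward as they close: fully open they stand 13 mm farther back than shut.
Start: joints at [-1.273, 0.383, 0.044, 1.598, -0.018, 1.161, -0.05], TCP at [0.251, 0.6, 0.253] pointing down, gripper open.
Joint ranges: [-2.61, 2.61], [-0.41, 2.15], [-1.48, 1.57], [0, 2.5], [-1.57, 4.71], [0.05, 1.97], [-2.85, 2.85]. Speed limits (rad/s): [2.79, 2.79, 3.14, 3.14, 3.14, 3.14, 3.14].

## Interface

Orientations are given as a 3x3 rotation matrix whose columns are the frame's x, y, z axes.
In Python, from cell import bot, grab_frame, ticket gives the robot as it stands.
- The arm moves only by the tool jog_arm, never from a script. Its argument "increments" is a list of rows, each a list of 5 numbers: the shift along the world's x, y, z in mm, then the turn about the world's z in rad, then the finger opening in mm, from 0 to 85.4. A call has 1 to 12 rows; each row is the pose to reach, as a shift and turn from the pose measured when the call began; what a row does not reach only later rows make up. A row lasts 1/8 s, in which the tool goes at most 62.5 mm and 10.7 degrees, less where a joint would pass 70% of its speed; a pose out of reach is approached as far as the arm can. A call with a gripper value outside its range is refused whole. The fingers move at their own pace and stop on an object; "squeeze" is the grip in N (left out, the last holds). Time passes only in rows, so rows that repeat a pose let the fingers close. It gives the time, the measured TCP pose, the force and the opening at its end, in the units of the state.
- bot.sense(): the state, without advancing time (a new reading comes with each control period).
- grab_frame(name): name is "scene" or "top"; returns a dict with "img" (384x512x3 uint8, blue, green, red), "range_z" (384x512 float32, m along the optical axis (not along the pixel's ray), 0 where there is no reading), "camera_matrix" (3x3 intrinsics, pixels), "rvec" (rotation vector, rad) and "tvec" (3), from world to camera coordinates, as OpenCV has them. Camera axes: x right, y down, z forward; pixel columns grow to the right and rows downward; lengths in m; the calibration is good to about 2 mm. A picture is of the moment at which its call begins.
- ticket.sign_off(): hands the job in, once; it reports no verdict.
The state is a dict: "t": time; "qpos": joint angles; "qvel": joint speeds; "joint_efforts": joint torques, N m; "tcp_pos": TCP position; "tcp_rot": TCP orientation; "wrist_force": force on the tool from outside, world axes, zero at the start; "wrist_torque": the same for the moment, N m; "finger_gap": finger opening in m.
Only numpy, scipy, OpenCV 4.12 (cv2) and the standard library are available. Lean on these libraries where they do the work, as an engineer would, in place of code of your own. Each camera call takes 0.05 s, during which the arm holds its last target.

## Task

Throw the spent oil filter into the pedal bin on the bench: push the pedal down until the lid swings past upright and stays open, put the filter in the bin, then bring the pedal back up, easing it all the way so that the lid comes down fully shut without dropping. Work the lid by its pedal only, never touching the lid itself, and leave the other things on the bench where they are.

Things in the scene. Friction and masses are not known exactly. Their poses are not given: they have to be found in the camera images.
- bin: Grey sheet-steel pedal bin, screwed to the bench: 180 mm deep (x), 220 mm wide (y), 200 mm high without lid; 3 mm walls; open top; inner floor 83 mm above the bench (linkage boxed in below). Origin: centre of its underside, on the bench. Its front (-x) has the pedal slot. A pedal sticks out: a 16 mm wide, 8 mm thick bar with a rubber tread at its end.
- slot_mid (a point): Middle of the slot in the bin's front face, 60 mm above the bench; axes as the bin's. The pedal is clipped somewhere along the slot: its middle is up to 80 mm to either side (bin y) of this point, and stays there through the job. Its sideways place is not measured: look or feel for it.
- tread_mid (a point): Where the tread's centre would be if the pedal were up (lid shut) and in the middle of the slot: 88 mm out from the front face, 85 mm above the bench; fixed to the bin, axes as the bin's. The tread is 52 mm wide (bin y), 30 mm long, 14 mm thick; its sides can be pinched from above. Pedal up, it slopes 0.167 rad up to its tip.
- pivot_mid (a point): Point on the pedal's pivot line (along bin y), 60 mm above the bench, inside the bin; axes as the bin's. The tread's centre is 150 mm from this line. Fully down, at its stop, the pedal is 0.305 rad lower: tread centre 39 mm above the bench. Pushing the tread takes up to about 18 N with the lid shut, falling to nothing with the lid upright.
- lid (a joint): Angle of the steel lid, hinged along the top of the bin's back: 0 shut, 1.57 upright, 1.92 fully open, leaning back. Rigidly linked: lid angle = 6.3 x the pedal's angle below its raised position. The hinge is free: short of upright the lid falls shut, fast if the pedal is let go; past upright it leans back, draws the pedal down to its stop and holds it there (up to 7 N).
- lid_edge (a point): Middle of the lid's free front edge. The lid (do not touch it) is a flat panel 184 x 224 mm, 4 to 6 mm thick; this point moves with it. When shut, z is up and -x runs from the hinge, 184 mm behind this point, to the edge.
- filter_center (a point): Spent oil filter: an off-white metal canister with a domed top, 54 mm diameter, 80 mm tall, about 0.25 kg, standing upright on the bench on one side of the bin. Point at its centre, 40 mm above its base; z is its axis.
- spray_can: Bystander: upright spray can, 58 mm diameter, 170 mm tall, at the other side of the bin. Origin at the centre of its base.
- bowl: Bystander: open steel dog bowl, 140 mm across, 50 mm high. Origin at the centre of its base.
- wrench: Bystander: steel wrench about 200 mm long, lying flat along its x. Origin at its underside.
Mind the look-alikes: they are no part of the job. What is meant by the part that bears filter_center is not blue, pink or turquoise, and is the larger of those in its own colour.

How it is judged:
By the outcome, as a careful person would: the job done as asked, in the order asked, and still so for the second after the job is handed in, with the robot touching nothing.
It also fails if it takes over 72 s, if anything falls off the work surface, if the arm or the gripper's body presses on something with over 40 N, if the wrist force passes 120 N, or if a joint passes its speed limit or range.

## Working session

There is one attempt and no reset: what is moved stays moved. The work goes in short steps, Python scripts to look and compute and a tool call to move; the robot and the scene stay as the last step left them, time stands still between calls to the robot, and variables do not carry over. Pictures are saved under pics/ and viewed, and the job is handed in when it is done.

Besides the shell and the picture viewer there is one more tool, called after "Call:" by a JSON object that holds its "name" and its "arguments", one argument or row to a line. jog_arm: Moves the arm, as the interface text tells. Its arguments: {"type":"object","properties":{"increments":{"type":"array"},"squeeze":{"type":"number"}},"required":["increments"]}

```bash
ls; mkdir -p pics
cat > h.py <<'E'
import numpy as np, cv2
from cell import bot, grab_frame, ticket
def shot(name,fn):
    f=grab_frame(name); cv2.imwrite(f'pics/{fn}.png',f['img']); np.savez(f'pics/{fn}.npz',**f); return f
def load(fn): return dict(np.load(f'pics/{fn}.npz'))
def pt(f,u,v,r=1):
    K=f['camera_matrix'];R=cv2.Rodrigues(f['rvec'])[0];t=np.ravel(f['tvec'])
    p=f['range_z'][v-r:v+r+1,u-r:u+r+1];z=np.median(p[p>0]) if (p>0).any() else 0
    c=np.array([(u-K[0,2])/K[0,0]*z,(v-K[1,2])/K[1,1]*z,z]);return R.T@(c-t)
def cloud(f):
    K=f['camera_matrix'];R=cv2.Rodrigues(f['rvec'])[0];t=np.ravel(f['tvec'])
    v,u=np.mgrid[:384,:512];z=f['range_z'];c=np.stack([(u-K[0,2])/K[0,0]*z,(v-K[1,2])/K[1,1]*z,z],-1)
    w=(c-t)@R; w[z<=0]=np.nan; return w
E
python3 - <<'E'
from h import *
s=bot.sense();print(s)
a=shot('scene','s0');b=shot('top','t0')
cv2.imwrite('pics/st0.png',cv2.resize(np.vstack([a['img'],b['img']]),None,fx=.78,fy=.78))
E
```

```text
pics
{'t': 0.0, 'qpos': array([-1.2727985 ,  0.38382178,  0.04384836,  1.59960407, -0.01792278,
        1.16121534, -0.0498878 ]), 'qvel': array([ 6.61198036e-04,  2.16580724e-03, -7.06269531e-04,  1.77888463e-03,
       -1.47184019e-04, -5.65997236e-04, -3.93258212e-05]), 'joint_efforts': array([-3.62763803e-04, -4.33466792e+01,  1.02420777e+00, -2.49504143e+01,
        1.05392025e-02,  1.14992665e-02, -1.22961737e-06]), 'tcp_pos': array([0.25026164, 0.59891187, 0.25188192]), 'tcp_rot': array([[ 3.85479578e-01,  9.22715923e-01, -9.05899470e-04],
       [ 9.22712554e-01, -3.85480621e-01, -2.49655735e-03],
       [-2.65281991e-03,  1.26487061e-04, -9.99996473e-01]]), 'wrist_force': array([0.42098987, 0.00428596, 0.79647171]), 'wrist_torque': array([ 0.03423624, -0.02766231,  0.02589399]), 'finger_gap': 0.08510683439828653}
```

```bash
python3 -c "
import cv2
for n in ['s0','t0']:
    cv2.imwrite(f'pics/{n}b.png',cv2.resize(cv2.imread(f'pics/{n}.png'),(784,588)))"
```

```text
(no output)
```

View pics/s0b.png

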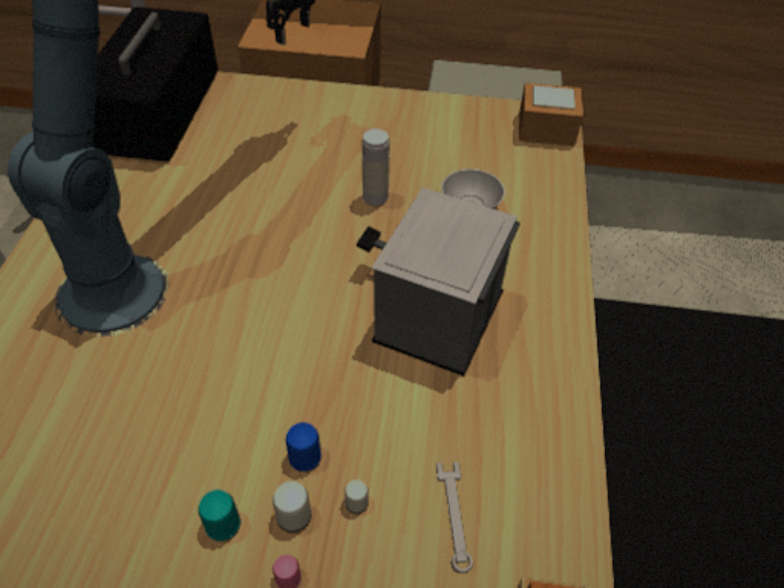

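View pics/t0b.png

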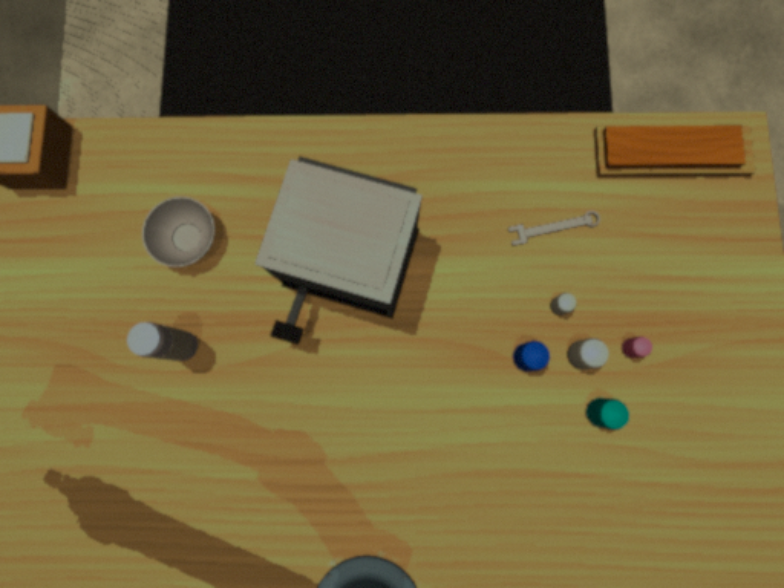

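The scene shows the bin, with the pedal tread at about (288,331) in the enlarged top view. The larger off-white canister is at (592,353) and the smaller one at (565,303). The can and bowl are to the left and the wrench is to the right.

Run:
```python
from h import *
f=load('t0');g=load('s0');k=512/784
W=cloud(f)
def near(c,r,z0,z1,W=W):
    m=(np.hypot(W[...,0]-c[0],W[...,1]-c[1])<r)&(W[...,2]>z0)&(W[...,2]<z1); return W[m]
for n,(u,v) in dict(filt=(592,353),small=(565,303),blue=(533,356),pink=(638,347),turq=(610,414),tread=(288,331),lid=(340,230),can=(145,339),bowlrim=(150,260),bench=(450,450)).items():
    print(n,pt(f,round(u*k),round(v*k)).round(3))
c=pt(f,round(592*k),round(353*k))
for Wn,w in (('t',W),('s',cloud(g))):
    p=near(c,.05,.06,.1,w); print(Wn,len(p),p.mean(0).round(4),p.min(0).round(3),p.max(0).round(3), 'circ',np.round(cv2.minEnclosingCircle(p[:,:2].astype(np.float32)),4) if 0 else cv2.minEnclosingCircle(p[:,:2].astype(np.float32)))
    c2=pt(f,round(340*k),round(230*k)); p=near(c2,.17,.19,.225,w)
    r=cv2.minAreaRect(p[:,:2].astype(np.float32)); print('lid',r,p[:,2].mean(),cv2.boxPoints(r).round(3).tolist())
    c3=pt(f,round(288*k),round(331*k)); p=near(c3,.04,.07,.11,w); r=cv2.minAreaRect(p[:,:2].astype(np.float32)); print('tread',r,p[:,2].min(),p[:,2].max(),p.mean(0))
    c4=pt(f,round(145*k),round(339*k));p=near(c4,.06,.155,.19,w);print('can',cv2.minEnclosingCircle(p[:,:2].astype(np.float32)))
    c5=pt(f,round(180*k),round(233*k));p=near(c5,.1,.02,.07,w);print('bowl',cv2.minEnclosingCircle(p[:,:2].astype(np.float32)))
```

```text
filt [ 0.456 -0.396  0.079]
small [ 0.549 -0.361  0.053]
blue [ 0.453 -0.293  0.079]
pink [ 0.468 -0.487  0.055]
turq [ 0.355 -0.419  0.079]
tread [0.494 0.136 0.089]
lid [0.644 0.034 0.206]
can [0.474 0.351 0.168]
bowlrim [ 0.643  0.434 -0.001]
bench [ 0.283 -0.153  0.   ]
t 320 [ 0.4577 -0.3965  0.0746] [ 0.433 -0.423  0.061] [ 0.484 -0.375  0.086] circ ((0.45828860998153687, -0.39932429790496826), 0.02667887508869171)
lid ((0.650827944278717, 0.03587907552719116), (0.22475965321063995, 0.19463196396827698), 73.59882354736328) 0.20607604331638935 [[0.5260000228881836, -0.04399999976158142], [0.7120000123977661, -0.0989999994635582], [0.7760000228881836, 0.11599999666213989], [0.5889999866485596, 0.17100000381469727]]
tread ((0.5057189464569092, 0.13625335693359375), (0.053036537021398544, 0.057909540832042694), 73.07969665527344) 0.07637958433932027 0.09598547256202494 [0.49843157 0.13684546 0.08826552]
can ((0.47373080253601074, 0.3548760414123535), 0.02810320258140564)
bowl ((0.6893055438995361, 0.36269357800483704), 0.07071593403816223)
s 439 [ 0.4601 -0.4049  0.0755] [ 0.432 -0.427  0.06 ] [ 0.485 -0.376  0.086] circ ((0.4587729573249817, -0.3998410701751709), 0.027497965842485428)
lid ((0.6502102613449097, 0.03731684386730194), (0.22954607009887695, 0.19580313563346863), 73.24050903320312) 0.20788238594946226 [[0.5230000019073486, -0.04399999976158142], [0.7110000252723694, -0.10100000351667404], [0.7770000100135803, 0.11900000274181366], [0.5899999737739563, 0.17499999701976776]]
tread ((0.5029399991035461, 0.13786740601062775), (0.05587727949023247, 0.050003521144390106), 74.63435363769531) 0.07379649256352312 0.10229498836421269 [0.49729756 0.13567155 0.09022229]
can ((0.474983811378479, 0.35467225313186646), 0.02944174036383629)
bowl ((0.6886937022209167, 0.36560848355293274), 0.07045114040374756)
```

Run:
```python
from h import *
a=np.radians(-16.5);ex=np.array([np.cos(a),np.sin(a)]);ey=np.array([-ex[1],ex[0]]);o=np.array([.6525,.0362])
for n in ('t0','s0'):
    f=load(n);W=cloud(f);d=W[...,:2]-o;bx=d@ex;by=d@ey
    m=(bx>-.21)&(bx<-.16)&(abs(by)<.11)&(W[...,2]>.065)&(W[...,2]<.12)
    print(n,m.sum(),np.percentile(by[m],[0,3,50,97,100]).round(4),np.percentile(bx[m],[0,3,50,97,100]).round(4),np.percentile(W[...,2][m],[0,50,100]).round(3))
    m=(bx>-.15)&(bx<-.11)&(abs(by)<.11)&(W[...,2]>.055)&(W[...,2]<.12); print(' bar',m.sum(),np.percentile(by[m],[0,50,100]).round(4))
    m=(abs(bx)<.12)&(abs(by)<.13)&(W[...,2]>.195)&(W[...,2]<.23); print(' lid',np.percentile(by[m],[.5,99.5]),np.percentile(bx[m],[.5,99.5]))
c=o+ex*-.178+ey*.051;print(c)
s=cv2.imread('pics/t0.png')[180:245,160:225];cv2.imwrite('pics/tc.png',cv2.resize(s,(585,585),interpolation=cv2.INTER_CUBIC))
```

```text
t0 243 [0.0278 0.028  0.0525 0.0773 0.0809] [-0.198  -0.1971 -0.1818 -0.1636 -0.1603] [0.077 0.09  0.096]
 bar 91 [0.0454 0.0532 0.0617]
 lid [-0.11198549  0.10955059] [-0.09791251  0.09313834]
s0 174 [0.0268 0.029  0.0508 0.079  0.0825] [-0.1975 -0.1964 -0.1799 -0.1634 -0.1606] [0.074 0.092 0.102]
 bar 4 [0.0457 0.0533 0.0627]
 lid [-0.11279558  0.11034995] [-0.09797782  0.09392113]
[0.49631487 0.13565454]
```

View pics/tc.png

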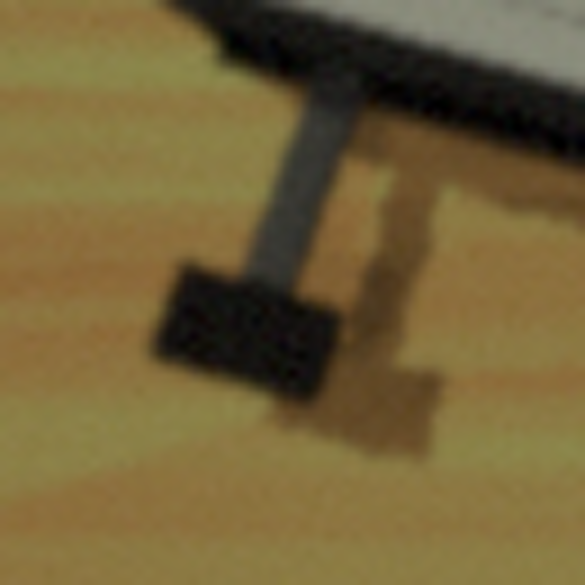

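The crop shows the tread's corners near (185,262), (155,355), (315,403) and (340,310), and the bar leaving it up and to the right. That puts the tread centre 53 mm to bin +y, with its dimensions and height as given. I'm moving above it.

Call:
{"name": "jog_arm", "arguments": {
  "increments": [
    [20,-38,0,0.01,85],
    [41,-77,0,0.02,85],
    [61,-115,0,0.03,85],
    [82,-154,0,0.04,85],
    [102,-192,0,0.05,85],
    [123,-230,0,0.06,85],
    [143,-269,0,0.07,85],
    [164,-307,0,0.08,85],
    [184,-346,0,0.09,85],
    [205,-384,0,0.1,85],
    [226,-423,0,0.11,85],
    [246,-461,0,0.11,85]
  ],
  "squeeze": 90
}}

```text
t: 1.6
tcp_pos: [0.4964, 0.1365, 0.2516]
tcp_rot: [[0.282, 0.959, -0.001], [0.959, -0.282, -0.003], [-0.003, -0.0, -1.0]]
wrist_force: [1.4, -0.4, 0.6]
finger_gap: 0.0849
```

Call:
{"name": "jog_arm", "arguments": {
  "increments": [
    [0,1,-35,0,85],
    [0,1,-70,0,85],
    [0,1,-100,0,85],
    [0,1,-125,0,85],
    [0,1,-145,0,85],
    [0,1,-158,0,85],
    [0,1,-164,0,85],
    [0,1,-164,0,85]
  ]
}}

```text
t: 2.6
tcp_pos: [0.4965, 0.1375, 0.0876]
tcp_rot: [[0.282, 0.959, -0.001], [0.959, -0.282, -0.003], [-0.003, -0.001, -1.0]]
wrist_force: [1.2, -0.2, 0.5]
finger_gap: 0.0849
```

Run:
```python
from h import *
f=shot('top','t1');g=shot('scene','s1');print(bot.sense()['wrist_force'],bot.sense()['tcp_pos'])
cv2.imwrite('pics/c1.png',np.hstack([cv2.resize(f['img'][140:260,140:260],(390,390)),cv2.resize(g['img'][100:220,200:320],(390,390))]))
```

```text
[-0.35427701  0.62255562 -0.03271776] [0.49706087 0.13768682 0.08829232]
```

View pics/c1.png

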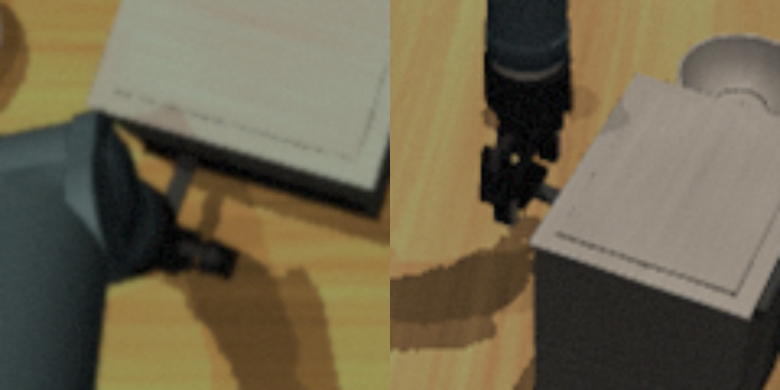

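Run:
```python
from h import *
a=np.radians(-16.4);ex=np.array([np.cos(a),np.sin(a)]);ey=np.array([-ex[1],ex[0]]);o=np.array([.6525,.0362])
for n in ('t1','s1'):
    W=cloud(load(n));d=W[...,:2]-o;bx=d@ex;by=d@ey;z=W[...,2]
    for lo,hi in ((.12,.2),(.22,.3),(.3,.4),(.4,.6)):
        m=(bx>-.3)&(bx<.05)&(by>-.2)&(by<.25)&(z>lo)&(z<hi)
        if m.sum(): print(n,lo,m.sum(),'bx',np.percentile(bx[m],[1,99]).round(3),'by',np.percentile(by[m],[1,99]).round(3))
```

```text
t1 0.12 845 bx [-0.286  0.03 ] by [-0.111  0.249]
t1 0.22 237 bx [-0.206 -0.143] by [0.016 0.038]
t1 0.3 147 bx [-0.204 -0.125] by [-0.006  0.094]
t1 0.4 5925 bx [-0.299 -0.139] by [-0.051  0.091]
s1 0.12 1460 bx [-0.188  0.048] by [-0.113  0.098]
s1 0.22 630 bx [-0.207 -0.14 ] by [0.016 0.066]
s1 0.3 799 bx [-0.202 -0.126] by [-0.003  0.06 ]
s1 0.4 3431 bx [-0.298 -0.135] by [-0.052  0.09 ]
```

The arm stays at bin x of −0.125 or less and the lid's arc at −0.094 or more, so they clear. Now I'll pinch the tread.

Call:
{"name": "jog_arm", "arguments": {
  "increments": [
    [0,0,0,0,45],
    [0,0,0,0,45],
    [0,0,0,0,45],
    [0,0,0,0,45],
    [0,0,0,0,45],
    [0,0,0,0,45]
  ]
}}

```text
t: 3.45
tcp_pos: [0.498, 0.1391, 0.0898]
tcp_rot: [[0.282, 0.959, 0.002], [0.959, -0.282, 0.001], [0.001, 0.002, -1.0]]
wrist_force: [-1.4, 1.1, 6.4]
finger_gap: 0.0504
```

Call:
{"name": "jog_arm", "arguments": {
  "increments": [
    [0,0,-2,0,45],
    [0,0,-5,0,45],
    [0,0,-7,0,45],
    [0,0,-10,0,45],
    [0,0,-12,0,45],
    [0,0,-15,0,45],
    [0,0,-17,0,45],
    [0,0,-20,0,45],
    [0,0,-22,0,45],
    [0,0,-25,0,45],
    [0,0,-27,0,45],
    [0,0,-30,0,45]
  ]
}}

```text
t: 4.95
tcp_pos: [0.4956, 0.1398, 0.0605]
tcp_rot: [[0.281, 0.96, -0.003], [0.96, -0.281, 0.001], [0.0, -0.003, -1.0]]
wrist_force: [-6.6, -0.2, 8.0]
finger_gap: 0.0503
```

Run:
```python
from h import *
f=shot('top','t2');g=shot('scene','s2');print(bot.sense()['wrist_force'],bot.sense()['tcp_pos'])
cv2.imwrite('pics/c2.png',np.hstack([cv2.resize(f['img'][80:280,120:320],(390,390)),cv2.resize(g['img'][60:260,180:380],(390,390))]))
```

```text
[-6.59823576  0.5128211   7.33578636] [0.49560982 0.13979457 0.05992765]
```

View pics/c2.png

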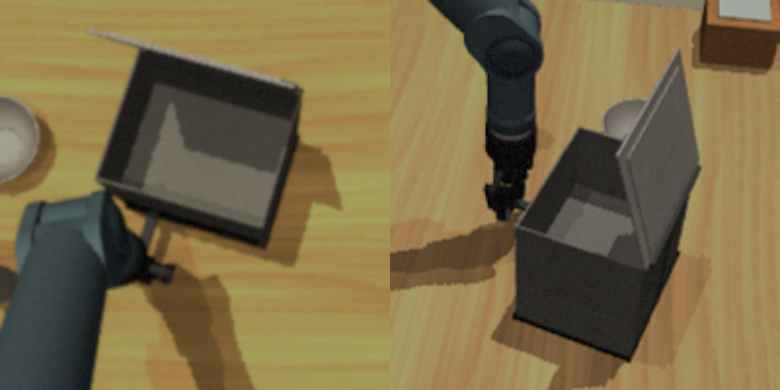

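The lid is up at roughly 1.3 rad, short of upright. I'll continue down.

Call:
{"name": "jog_arm", "arguments": {
  "increments": [
    [0,0,-2,0,45],
    [0,0,-4,0,45],
    [0,0,-6,0,45],
    [0,0,-8,0,45],
    [0,0,-10,0,45],
    [0,0,-12,0,45],
    [0,0,-14,0,45],
    [0,0,-16,0,45],
    [0,0,-17,0,45],
    [0,0,-18,0,45]
  ]
}}

```text
t: 6.3
tcp_pos: [0.4961, 0.1397, 0.0445]
tcp_rot: [[0.281, 0.96, -0.004], [0.96, -0.281, 0.002], [0.001, -0.004, -1.0]]
wrist_force: [-9.7, -2.9, 28.8]
finger_gap: 0.0498
```

Run:
```python
from h import *
f=shot('top','t3');g=shot('scene','s3');print(bot.sense()['wrist_force'],bot.sense()['tcp_pos'])
cv2.imwrite('pics/c3.png',np.hstack([cv2.resize(f['img'][80:280,120:320],(390,390)),cv2.resize(g['img'][60:260,180:380],(390,390))]))
```

```text
[-9.42734799 -2.64584672 23.39946085] [0.49612491 0.13973547 0.04460141]
```

View pics/c3.png

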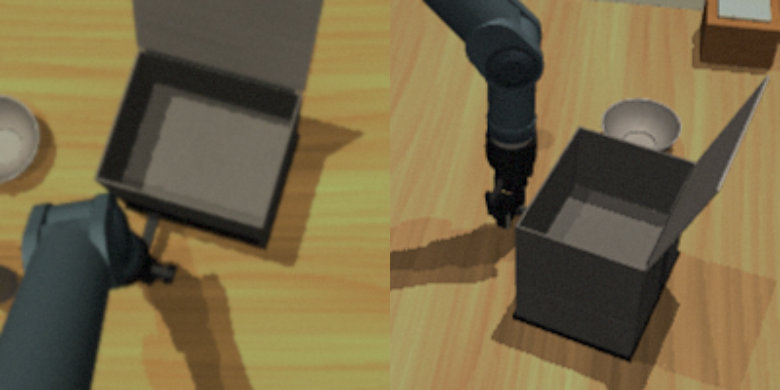

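The lid leans back and the pedal is at its stop. I'll release and rise.

Call:
{"name": "jog_arm", "arguments": {
  "increments": [
    [0,0,0,0,70],
    [0,0,0,0,85],
    [0,0,0,0,85],
    [0,0,0,0,85],
    [0,0,15,0,85],
    [0,0,40,0,85],
    [0,0,80,0,85],
    [0,0,125,0,85],
    [0,0,170,0,85]
  ]
}}

```text
t: 7.52
tcp_pos: [0.496, 0.1395, 0.2169]
tcp_rot: [[0.281, 0.96, -0.003], [0.96, -0.281, 0.002], [0.001, -0.004, -1.0]]
wrist_force: [0.9, -0.0, 0.2]
finger_gap: 0.0849
```

Run:
```python
from h import *
f=shot('top','t4');g=shot('scene','s4');print(bot.sense())
cv2.imwrite('pics/c4.png',np.hstack([cv2.resize(f['img'][80:280,120:320],(390,390)),cv2.resize(g['img'][60:260,180:380],(390,390))]))
```

```text
{'t': 7.625, 'qpos': array([-0.68927153,  0.16670836,  0.37149842,  1.96294242, -0.07649084,
        1.01454437,  1.00282523]), 'qvel': array([ 0.00470126,  0.0552236 , -0.01151974,  0.06743225, -0.01702761,
       -0.04509118,  0.01196868]), 'joint_efforts': array([-1.97604527e-01, -2.91348445e+01,  1.57868441e+00, -2.22411865e+01,
        2.70772143e-02,  3.88490846e-01, -5.60385757e-02]), 'tcp_pos': array([0.5003404 , 0.14077569, 0.22136862]), 'tcp_rot': array([[ 0.28143252,  0.95954863,  0.00788441],
       [ 0.95953427, -0.28149042,  0.00755889],
       [ 0.00947251,  0.00543804, -0.99994035]]), 'wrist_force': array([-0.41735302, -0.28182751,  0.81624121]), 'wrist_torque': array([-0.00811037, -0.08848313,  0.0076616 ]), 'finger_gap': 0.08464533562279222}
```

View pics/c4.png

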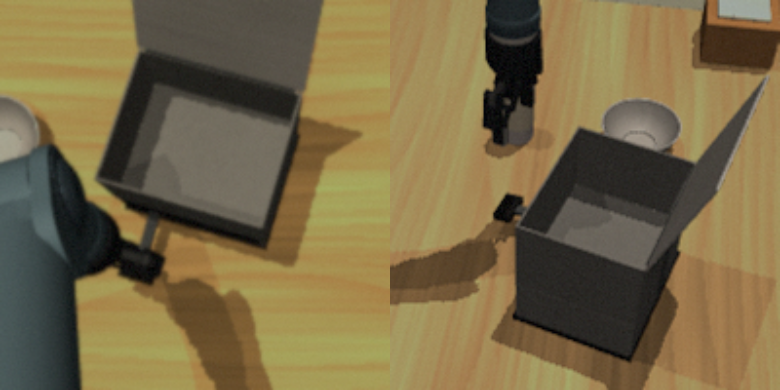

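Lid still open, pedal down, arm clear. Next, over to the filter.

Call:
{"name": "jog_arm", "arguments": {
  "increments": [
    [-15,-30,20,-0.03,85],
    [-30,-75,45,-0.06,85],
    [-40,-125,50,-0.1,85],
    [-45,-175,50,-0.13,85],
    [-50,-225,50,-0.16,85],
    [-50,-275,50,-0.19,85],
    [-50,-325,50,-0.22,80],
    [-50,-375,50,-0.25,75],
    [-48,-425,50,-0.28,74],
    [-45,-475,40,-0.3,74],
    [-42,-515,20,-0.31,74],
    [-40,-540,0,-0.31,74]
  ]
}}

```text
t: 9.12
tcp_pos: [0.4596, -0.4015, 0.2209]
tcp_rot: [[0.563, 0.827, 0.009], [0.827, -0.563, 0.004], [0.008, 0.006, -1.0]]
wrist_force: [-0.1, -0.3, 0.8]
finger_gap: 0.0741
```

Run:
```python
from h import *
s=bot.sense();p=s['tcp_pos'];print(p,s['qpos'].round(2),(np.array([.4585,-.3995,.063])-p)*1000, np.degrees(np.arctan2(s['tcp_rot'][1,0],s['tcp_rot'][0,0])),s['finger_gap'])
```

```text
[ 0.4596035  -0.4015437   0.22091655] [ 0.02  0.43  0.8   1.76 -0.35  1.09  1.92] [  -1.10349968    2.04369913 -157.91654644] 55.762125778242236 0.0741007746046497
```

Call:
{"name": "jog_arm", "arguments": {
  "increments": [
    [-1,2,-30,0,74],
    [-1,2,-60,0,74],
    [-1,2,-90,0,74],
    [-1,2,-118,0,74],
    [-1,2,-140,0,74],
    [-1,2,-155,0,74],
    [-1,2,-161,0,74],
    [-1,2,-161,0,48],
    [-1,2,-161,0,48],
    [-1,2,-161,0,48],
    [-1,2,-161,0,48],
    [-1,2,-161,0,48]
  ],
  "squeeze": 60
}}

```text
t: 10.62
tcp_pos: [0.4592, -0.4002, 0.0608]
tcp_rot: [[0.563, 0.827, 0.011], [0.827, -0.563, 0.003], [0.008, 0.008, -1.0]]
wrist_force: [-0.4, 0.3, 4.6]
finger_gap: 0.0518
```

Call:
{"name": "jog_arm", "arguments": {
  "increments": [
    [0,0,20,0,48],
    [0,0,55,0,48],
    [0,0,100,0,48],
    [0,0,150,0,48],
    [0,0,200,0,48],
    [0,0,240,0,48],
    [0,0,250,0,48],
    [0,0,250,0,48]
  ]
}}

```text
t: 11.62
tcp_pos: [0.4588, -0.3998, 0.3105]
tcp_rot: [[0.563, 0.827, 0.011], [0.827, -0.563, 0.003], [0.009, 0.007, -1.0]]
wrist_force: [-0.3, 1.1, -2.4]
finger_gap: 0.0515
```

Run:
```python
from h import *
s=bot.sense();p=s['tcp_pos'];print(p,s['wrist_force'],s['finger_gap'],(np.array([.643,.039,.31])-p)*1000)
f=shot('top','t5');g=shot('scene','s5')
cv2.imwrite('pics/c5.png',np.hstack([cv2.resize(f['img'][184:384,312:512],(390,390)),cv2.resize(g['img'][184:384,100:300],(390,390))]))
```

```text
[ 0.45883014 -0.39982553  0.31047584] [-0.31589505  1.0931045  -2.40226695] 0.0514925196703797 [184.16986018 438.82552666  -0.47583911]
```

View pics/c5.png

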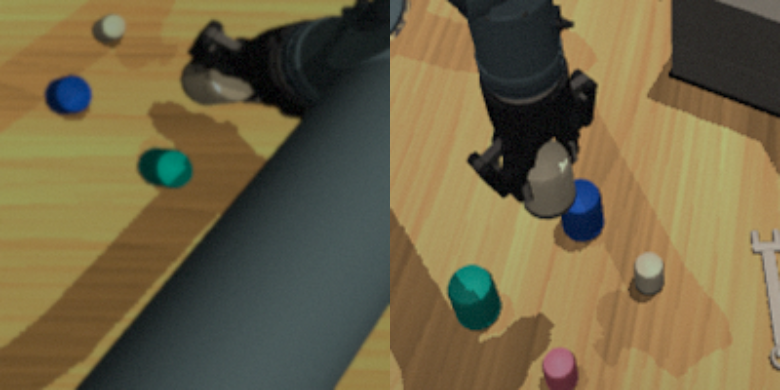

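The filter is held off the bench and the look-alikes haven't moved. I'll carry it over the bin.

Call:
{"name": "jog_arm", "arguments": {
  "increments": [
    [10,25,0,0.02,48],
    [28,66,0,0.05,48],
    [46,110,0,0.08,48],
    [65,154,0,0.12,48],
    [83,198,0,0.15,48],
    [102,242,0,0.18,48],
    [120,286,0,0.21,48],
    [139,330,0,0.24,48],
    [157,375,0,0.27,48],
    [172,410,0,0.3,48],
    [182,432,0,0.3,48],
    [184,439,0,0.3,48]
  ]
}}

```text
t: 13.22
tcp_pos: [0.6424, 0.0414, 0.3074]
tcp_rot: [[0.292, 0.957, 0.004], [0.956, -0.292, 0.006], [0.007, 0.002, -1.0]]
wrist_force: [-0.4, 0.1, -1.7]
finger_gap: 0.0519
```

Run:
```python
from h import *
s=bot.sense();p=s['tcp_pos'];print(p,s['wrist_force'],s['finger_gap'],(np.array([.643,.039,.150])-p)*1000)
f=shot('top','t6');g=shot('scene','s6')
cv2.imwrite('pics/c6.png',np.hstack([cv2.resize(f['img'][80:280,120:320],(390,390)),cv2.resize(g['img'][60:260,180:380],(390,390))]))
```

```text
[0.64244305 0.04141703 0.30742768] [-0.37065043  0.08364974 -1.74741332] 0.05194985627408073 [   0.55695042   -2.41702638 -157.42767668]
```

View pics/c6.png

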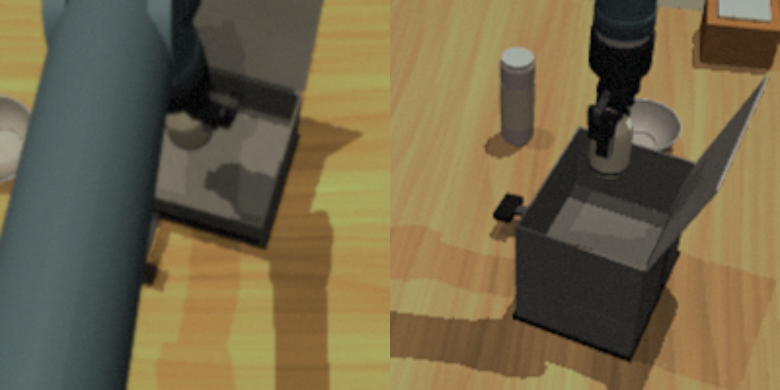

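Call:
{"name": "jog_arm", "arguments": {
  "increments": [
    [0,-2,-20,0,48],
    [0,-2,-50,0,48],
    [0,-2,-80,0,48],
    [0,-2,-110,0,48],
    [0,-2,-132,0,48],
    [0,-2,-145,0,48],
    [0,-2,-153,0,48],
    [0,-2,-158,0,48],
    [0,-2,-160,0,48],
    [0,-2,-160,0,48]
  ]
}}

```text
t: 14.58
tcp_pos: [0.6425, 0.0374, 0.1486]
tcp_rot: [[0.294, 0.956, 0.006], [0.956, -0.294, 0.006], [0.008, 0.004, -1.0]]
wrist_force: [-0.0, -0.2, -1.8]
finger_gap: 0.0521
```

Call:
{"name": "jog_arm", "arguments": {
  "increments": [
    [0,0,-2,0,60],
    [0,0,-2,0,72],
    [0,0,-2,0,78],
    [0,0,-2,0,78],
    [0,0,20,0,78],
    [0,0,55,0,78],
    [0,0,95,0,78],
    [0,0,135,0,78],
    [0,0,160,0,78],
    [0,0,160,0,78]
  ]
}}

```text
t: 15.82
tcp_pos: [0.6445, 0.0369, 0.3132]
tcp_rot: [[0.294, 0.956, 0.014], [0.956, -0.294, 0.007], [0.011, 0.011, -1.0]]
wrist_force: [-0.1, 0.6, -0.4]
finger_gap: 0.0778
```

Run:
```python
from h import *
s=bot.sense();p=s['tcp_pos'];print(p,s['wrist_force'],s['finger_gap'],(np.array([.4961,.1386,.25])-p)*1000)
f=shot('top','t7');g=shot('scene','s7')
cv2.imwrite('pics/c7.png',np.hstack([cv2.resize(f['img'][80:280,120:320],(390,390)),cv2.resize(g['img'][60:260,180:380],(390,390))]))
```

```text
[0.64450984 0.03685568 0.31324086] [-0.05660346  0.57805481 -0.36026021] 0.07776981472479115 [-148.40984451  101.74431668  -63.24085947]
```

View pics/c7.png

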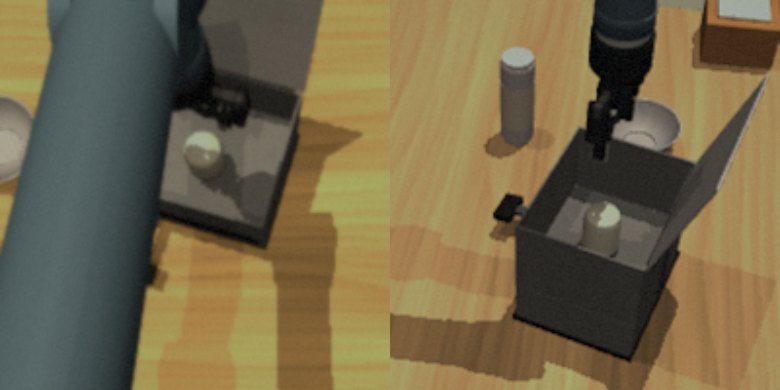

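The filter stands upright in the bin (top-view crop ~(203,152)), and the lid is still open. Back to the pedal.

Call:
{"name": "jog_arm", "arguments": {
  "increments": [
    [-20,14,0,0.01,85],
    [-50,34,0,0.01,85],
    [-85,58,0,0.01,85],
    [-115,79,0,0.01,85],
    [-138,95,-10,0.01,85],
    [-148,102,-40,0.01,85],
    [-148,102,-80,0.01,85],
    [-148,102,-120,0.01,85],
    [-148,102,-155,0.01,85],
    [-148,102,-175,0.01,85],
    [-148,102,-180,0.01,85],
    [-148,102,-180,0.01,85]
  ]
}}

```text
t: 17.42
tcp_pos: [0.4939, 0.139, 0.1285]
tcp_rot: [[0.285, 0.959, 0.005], [0.959, -0.285, 0.006], [0.007, 0.003, -1.0]]
wrist_force: [0.3, 0.4, 0.3]
finger_gap: 0.085
```

Run:
```python
from h import *
s=bot.sense();p=s['tcp_pos'];print(p,s['wrist_force'],s['finger_gap'],(np.array([.4961,.1386,.043])-p)*1000, np.degrees(np.arctan2(s['tcp_rot'][1,0],s['tcp_rot'][0,0])))
a=np.radians(-16.4);ex=np.array([np.cos(a),np.sin(a)]);ey=np.array([-ex[1],ex[0]]);o=np.array([.6525,.0362])
for n in ('t4','t7','s7','s4'):
    W=cloud(load(n));d=W[...,:2]-o;bx=d@ex;by=d@ey
    m=(bx>-.21)&(bx<-.16)&(abs(by)<.11)&(W[...,2]>.02)&(W[...,2]<.075)
    if m.sum(): print(n,m.sum(),np.percentile(by[m],[0,3,50,97,100]).round(4),np.percentile(bx[m],[0,3,50,97,100]).round(4),np.percentile(W[...,2][m],[0,50,100]).round(3))
```

```text
[0.49390512 0.13902024 0.12851307] [0.29715756 0.42021472 0.33061861] 0.08499222037190135 [  2.19488267  -0.42023592 -85.51307257] 73.464848379763
t4 87 [0.0281 0.0286 0.0509 0.0765 0.0799] [-0.1987 -0.1984 -0.1925 -0.1816 -0.1742] [0.034 0.043 0.049]
t7 39 [0.0278 0.0279 0.0308 0.036  0.0387] [-0.1986 -0.1975 -0.1827 -0.1688 -0.1682] [0.031 0.044 0.048]
s7 161 [0.0275 0.0289 0.0499 0.078  0.0823] [-0.1994 -0.198  -0.1803 -0.1647 -0.1605] [0.034 0.047 0.054]
s4 163 [0.0273 0.0294 0.0497 0.0798 0.0856] [-0.2002 -0.1975 -0.1809 -0.1638 -0.1611] [0.033 0.047 0.054]
```

Call:
{"name": "jog_arm", "arguments": {
  "increments": [
    [2,0,-25,0,85],
    [2,0,-50,0,85],
    [2,0,-70,0,85],
    [2,0,-81,0,85],
    [2,0,-86,0,85],
    [2,0,-86,0,85],
    [2,0,-86,0,45],
    [2,0,-86,0,45],
    [2,0,-86,0,45],
    [2,0,-86,0,45],
    [2,0,-86,0,45],
    [2,0,-86,0,45]
  ],
  "squeeze": 110
}}

```text
t: 18.92
tcp_pos: [0.4965, 0.1395, 0.0437]
tcp_rot: [[0.285, 0.959, 0.006], [0.959, -0.285, 0.007], [0.008, 0.003, -1.0]]
wrist_force: [-1.5, -0.1, 6.3]
finger_gap: 0.0499
```

Call:
{"name": "jog_arm", "arguments": {
  "increments": [
    [0,0,1,0,45],
    [0,0,2,0,45],
    [0,0,3,0,45],
    [0,0,4,0,45],
    [0,0,5,0,45],
    [0,0,6,0,45],
    [0,0,7,0,45],
    [0,0,8,0,45],
    [0,0,9,0,45],
    [0,0,10,0,45],
    [0,0,11,0,45],
    [0,0,12,0,45]
  ]
}}

```text
t: 20.42
tcp_pos: [0.4957, 0.1397, 0.0556]
tcp_rot: [[0.285, 0.958, 0.004], [0.958, -0.285, 0.008], [0.008, 0.002, -1.0]]
wrist_force: [-0.6, 2.0, -7.8]
finger_gap: 0.0498
```

Run:
```python
from h import *
f=shot('top','t8');g=shot('scene','s8');print(bot.sense()['wrist_force'],bot.sense()['tcp_pos'])
cv2.imwrite('pics/c8.png',np.hstack([cv2.resize(f['img'][80:280,120:320],(390,390)),cv2.resize(g['img'][60:260,180:380],(390,390))]))
```

```text
[-1.57387686  2.14138732 -6.26990548] [0.49570689 0.13969357 0.05571231]
```

View pics/c8.png

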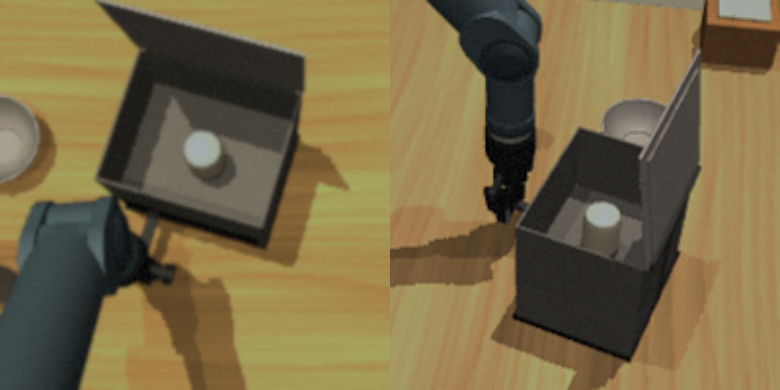

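Call:
{"name": "jog_arm", "arguments": {
  "increments": [
    [0,0,1,0,45],
    [0,0,2,0,45],
    [0,0,3,0,45],
    [0,0,4,0,45],
    [0,0,5,0,45],
    [0,0,6,0,45],
    [0,0,7,0,45],
    [0,0,8,0,45],
    [0,0,9,0,45],
    [0,0,10,0,45],
    [0,0,11,0,45],
    [0,0,12,0,45]
  ]
}}

```text
t: 22.02
tcp_pos: [0.4965, 0.1395, 0.0682]
tcp_rot: [[0.285, 0.958, 0.005], [0.958, -0.285, 0.007], [0.009, 0.003, -1.0]]
wrist_force: [-0.1, 0.7, -0.0]
finger_gap: 0.0497
```

Call:
{"name": "jog_arm", "arguments": {
  "increments": [
    [0,0,1,0,45],
    [0,0,2,0,45],
    [0,0,3,0,45],
    [0,0,4,0,45],
    [0,0,5,0,45],
    [0,0,5,0,45],
    [0,0,6,0,45],
    [0,0,7,0,45],
    [0,0,7,0,45],
    [0,0,8,0,45],
    [0,0,8,0,45],
    [0,0,9,0,45]
  ]
}}

```text
t: 23.52
tcp_pos: [0.4976, 0.1392, 0.0777]
tcp_rot: [[0.286, 0.958, 0.008], [0.958, -0.286, 0.007], [0.009, 0.005, -1.0]]
wrist_force: [3.6, -0.7, 3.8]
finger_gap: 0.0499
```

Run:
```python
from h import *
f=shot('top','t9');g=shot('scene','s9');print(bot.sense()['wrist_force'],bot.sense()['tcp_pos'])
a=np.radians(-16.4);ex=np.array([np.cos(a),np.sin(a)]);ey=np.array([-ex[1],ex[0]]);o=np.array([.6525,.0362])
for q in (f,g):
    W=cloud(q);d=W[...,:2]-o;bx=d@ex;by=d@ey;m=(bx>-.1)&(bx<.09)&(abs(by)<.09)&(W[...,2]>.203)
    c=np.polyfit(bx[m],W[...,2][m],1);print('lid angle',-np.arctan(c[0]),m.sum())
cv2.imwrite('pics/c9.png',np.hstack([cv2.resize(f['img'][80:280,120:320],(390,390)),cv2.resize(g['img'][60:260,180:380],(390,390))]))
```

```text
[ 4.14377574 -2.04263699  4.69748365] [0.49761798 0.1391847  0.07797194]
lid angle 0.45013208447182146 4713
lid angle 0.44232016189299406 3644
```

View pics/c9.png

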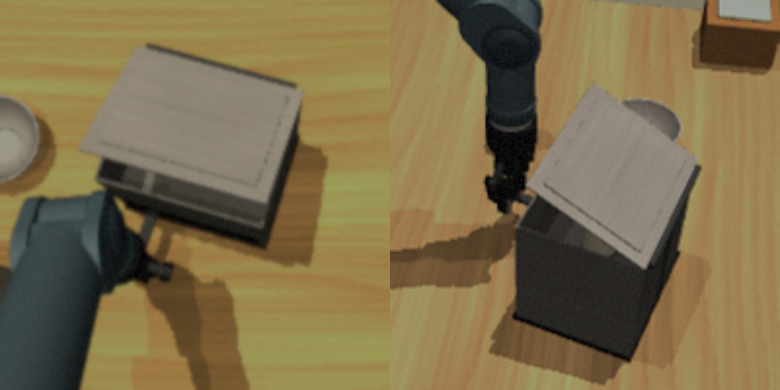

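The lid is at 0.45 rad and tracking the pinch, with about 10.6 mm of tread travel left. I'm slowing down.

Call:
{"name": "jog_arm", "arguments": {
  "increments": [
    [0,0,0.6,0,45],
    [0,0,1.2,0,45],
    [0,0,1.8,0,45],
    [0,0,2.4,0,45],
    [0,0,3,0,45],
    [0,0,3.6,0,45],
    [0,0,4.2,0,45],
    [0,0,4.8,0,45],
    [0,0,5.4,0,45],
    [0,0,6,0,45],
    [0,0,6.6,0,45],
    [0,0,7,0,45]
  ]
}}

```text
t: 25.12
tcp_pos: [0.4986, 0.1389, 0.0852]
tcp_rot: [[0.286, 0.958, 0.01], [0.958, -0.286, 0.007], [0.01, 0.007, -1.0]]
wrist_force: [6.8, -2.2, 1.1]
finger_gap: 0.0496
```

```bash
cat > lid.py <<'E'
from h import *
import sys
f=shot('top','t'+sys.argv[1]);g=shot('scene','s'+sys.argv[1]);s=bot.sense();print(s['t'],s['wrist_force'],s['tcp_pos'])
a=np.radians(-16.4);ex=np.array([np.cos(a),np.sin(a)]);ey=np.array([-ex[1],ex[0]]);o=np.array([.6525,.0362])
for q in (f,g):
    W=cloud(q);d=W[...,:2]-o;bx=d@ex;by=d@ey;m=(bx>-.09)&(bx<.085)&(abs(by)<.09)&(W[...,2]>.198)&(W[...,2]<.3)
    c=np.polyfit(bx[m],W[...,2][m],1);print('lid angle',-np.arctan(c[0]),m.sum(),np.polyval(c,-.09))
cv2.imwrite(f'pics/c{sys.argv[1]}.png',np.hstack([cv2.resize(f['img'][80:280,120:320],(390,390)),cv2.resize(g['img'][60:260,180:380],(390,390))]))
E
python3 lid.py 10
python3 - <<'E'
from h import *
a=np.radians(-16.4);ex=np.array([np.cos(a),np.sin(a)]);ey=np.array([-ex[1],ex[0]]);o=np.array([.6525,.0362])
for n in ('t0','s0'):
    W=cloud(load(n));d=W[...,:2]-o;bx=d@ex;by=d@ey;m=(bx>-.09)&(bx<.085)&(abs(by)<.09)&(W[...,2]>.198)&(W[...,2]<.3)
    c=np.polyfit(bx[m],W[...,2][m],1);print('initial',-np.arctan(c[0]),np.polyval(c,-.09))
E
```

```text
25.225 [ 6.22322538 -2.39391274  2.35891928] [0.49864418 0.13884198 0.0852871 ]
lid angle 0.12171944458971955 5049 0.22825621583785272
lid angle 0.1234639500877403 3317 0.23047342540502186
initial 0.0005878195573398921 0.20665617314020904
initial 0.003615019400504006 0.20936637924268867
```

Call:
{"name": "jog_arm", "arguments": {
  "increments": [
    [0,0,0.3,0,45],
    [0,0,0.6,0,45],
    [0,0,0.9,0,45],
    [0,0,1.2,0,45],
    [0,0,1.5,0,45],
    [0,0,1.8,0,45],
    [0,0,2.1,0,45],
    [0,0,2.4,0,45],
    [0,0,2.7,0,45],
    [0,0,3.0,0,45],
    [0,0,3.2,0,45],
    [0,0,3.4,0,45]
  ]
}}

```text
t: 26.72
tcp_pos: [0.4993, 0.1387, 0.088]
tcp_rot: [[0.287, 0.958, 0.012], [0.958, -0.287, 0.007], [0.01, 0.009, -1.0]]
wrist_force: [7.7, -1.4, -5.2]
finger_gap: 0.0497
```

```bash
python3 lid.py 11
```

```text
26.825 [ 7.52649767 -1.63675406 -3.81410772] [0.49926253 0.13868971 0.08798989]
lid angle 0.0010306510538779417 5088 0.20676882418636597
lid angle 0.002968926710136891 3185 0.20933554697592682
```

The lid is shut, with the angle back at its initial reading. I'll lift slightly further for certainty, then release and withdraw.

Call:
{"name": "jog_arm", "arguments": {
  "increments": [
    [0,0,0.5,0,45],
    [0,0,0.5,0,45],
    [0,0,0.5,0,60],
    [0,0,0.5,0,75],
    [0,0,0.5,0,85],
    [0,0,0.5,0,85],
    [0,0,0.5,0,85],
    [0,0,10,0,85],
    [0,0,30,0,85],
    [-10,0,70,0,85],
    [-20,0,115,0,85],
    [-30,0,160,0,85]
  ]
}}

```text
t: 28.32
tcp_pos: [0.4689, 0.1383, 0.2499]
tcp_rot: [[0.287, 0.958, 0.012], [0.958, -0.287, 0.007], [0.01, 0.009, -1.0]]
wrist_force: [0.1, 1.4, -0.2]
finger_gap: 0.0851
```

Call:
{"name": "jog_arm", "arguments": {
  "increments": [
    [-25,0,20,0,85],
    [-50,0,40,0,85],
    [-50,0,40,0,85],
    [-50,0,40,0,85]
  ]
}}

```text
t: 28.82
tcp_pos: [0.4193, 0.1381, 0.2898]
tcp_rot: [[0.288, 0.958, 0.013], [0.958, -0.288, 0.008], [0.011, 0.01, -1.0]]
wrist_force: [0.3, 0.5, -0.5]
finger_gap: 0.0851
```

```bash
python3 lid.py 12; python3 -c "
import cv2,numpy as np
cv2.imwrite('pics/f12.png',np.hstack([cv2.resize(cv2.imread('pics/t12.png'),(400,300)),cv2.resize(cv2.imread('pics/s12.png'),(400,300))]))
from h import *
for n in ('t0','t12','s0','s12'):
  W=cloud(load(n))
  for c,r,a,b in (((.474,.355),.06,.155,.19),((.689,.364),.1,.02,.07),((.72,-.33),.12,.004,.03),((.549,-.361),.035,.03,.09),((.453,-.293),.04,.05,.1),((.468,-.487),.03,.03,.09),((.355,-.419),.04,.05,.1)):
    m=(np.hypot(W[...,0]-c[0],W[...,1]-c[1])<r)&(W[...,2]>a)&(W[...,2]<b);print(n,m.sum(),W[m].mean(0).round(3))
"
```

```text
28.925 [0.65665056 0.71357321 0.00283401] [0.41920619 0.13787583 0.28916269]
lid angle 0.0003437384693154251 5088 0.20658905272951558
lid angle 0.003648276892986111 3184 0.20934776637840086
t0 429 [0.473 0.353 0.167]
t0 854 [0.699 0.379 0.036]
t0 349 [ 0.707 -0.357  0.006]
t0 149 [ 0.55  -0.361  0.049]
t0 328 [ 0.453 -0.295  0.074]
t0 179 [ 0.47 -0.49  0.05]
t0 366 [ 0.354 -0.424  0.073]
t12 30 [0.494 0.366 0.168]
t12 857 [0.699 0.379 0.036]
t12 341 [ 0.707 -0.355  0.006]
t12 148 [ 0.55  -0.361  0.049]
t12 329 [ 0.453 -0.294  0.074]
t12 178 [ 0.47 -0.49  0.05]
t12 366 [ 0.354 -0.424  0.073]
s0 213 [0.475 0.35  0.168]
s0 524 [0.693 0.4   0.037]
s0 944 [ 0.716 -0.35   0.007]
s0 224 [ 0.552 -0.369  0.049]
s0 421 [ 0.456 -0.305  0.074]
s0 282 [ 0.473 -0.498  0.051]
s0 499 [ 0.357 -0.434  0.074]
s12 213 [0.475 0.35  0.168]
s12 526 [0.692 0.4   0.037]
s12 928 [ 0.713 -0.35   0.007]
s12 219 [ 0.553 -0.369  0.05 ]
s12 419 [ 0.456 -0.305  0.073]
s12 276 [ 0.473 -0.498  0.051]
s12 504 [ 0.357 -0.434  0.074]
```

View pics/f12.png

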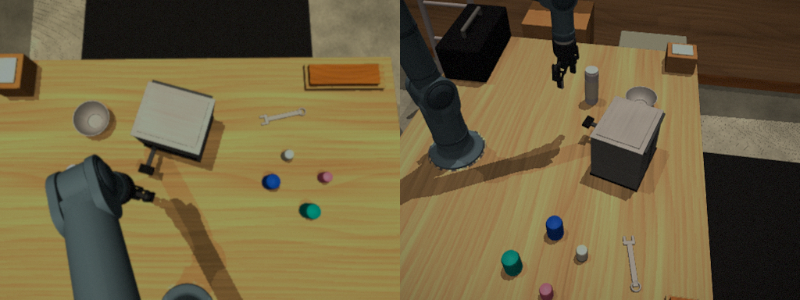

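The lid is flat and shut, the pedal is up, the filter is gone from the bench, and everything else is where it was. Handing in.

```bash
python3 -c "
from cell import ticket
print(ticket.sign_off())"
```

```text
the job is handed in; nothing more can be done
None
```

The filter is in the bin, the lid is fully shut, and I handed the job in at about 29 s of the 72 s allowed.

- **Opening:** I found the tread 53 mm to the bin's +y side of the slot middle, pinched its sides and pushed it down to its stop. The lid went past upright and stayed open after I let go.
- **Filter:** I took the larger off-white canister from among the look-alikes. I set it down standing on the bin's floor and saw it there before closing.
- **Closing:** I pinched the tread again and eased it up, slowing towards the end. The lid was at 0.45 rad, then 0.12, then shut.

**Last checks:**
- The lid reads 0.000 rad in the top camera and 0.004 rad in the scene camera, the same as at the start. The pedal is up.
- The gripper is open, about 0.2 m above the bench and touching nothing; the force reading is under 1 N.
- The bowl, the wrench and the look-alikes read within about 3 mm of where they began.
- The arm partly hid the spray can in the last top view, so that reading is no use. The scene camera shows it unmoved.

The highest wrist force I read was about 30 N, with the pedal at its stop. No check failed or disagreed.

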